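# Load a board carrier into the test jig and lock the contact head down

## Task

Load the circuit board into the test jig: set its black carrier down flat between the jig's two guides, contact strip towards the press head, and push it fully home against the stop. Then press the sprung head all the way down by the knob of its slide bolt and, keeping it down, slide the bolt fully into the slotted catch post, so that the head stays locked on the board's contacts when you let go. Leave the multimeter, screw tray, pliers and bottle where they are.

Things in the scene. Friction and masses are not known exactly. Their poses are not given: they have to be found in the camera images.
- jig: Fixed test jig. Origin: underside of its base plate (x -84 to 122, 172 wide, top at z = 12 mm). x: direction the carrier is pushed home; z up. Two steel guides, x -22 to 52, inner faces at y = -47 and +47 mm, 94 apart for the 90 mm carrier, 9 mm high, inner edges bevelled 45 deg. Head at x 40 to 118, knob top at z 120; its pins hang over x 45 to 51, 20 mm above the plate: set the carrier down 20 mm short of the stop.
- stop (a point): Middle of the stop's face, steel ledge at jig x = 55, y = 0, z = 16 mm. Axes as the jig's. The carrier is home when its front edge (point strip) is against this.
- grip (a point): Hold here: on the carrier's upright black rib, 40 long (x), 16 thick (y), 34 mm high above the plate. This point is 10 mm below the rib's top, 24 above the plate, 32 above the carrier's underside. Pinch across y; axes are the carrier's. Carrier 0.21 kg, plate 110 (x) x 90 (y) x 8 mm, from x -25 to +85 of this point.
- strip (a point): Middle of the carrier's front edge, beside the row of brass contacts, 4 mm above the carrier's underside and 85 mm ahead (+x) of the grip point. Axes: the carrier's; x points to the contact end, z up. At the start x points roughly away from the robot.
- knob (a point): Hold here: on the bolt's black ridged knob, 34 (x) x 16 (y) x 38 mm high, 10 mm below its top and 28 mm above the steel bolt bar on the head. Axes: the jig's; pinch across y, the way the bolt slides. Starts at jig x 87, y -44, z 110 mm; y -18, about z 97 when locked. The post's near face is at jig y = 62, its top at z = 90 mm.
- head (a joint): Press head, m down from its raised rest: 0 up, 0.016 hard stop. A spring lifts it at once when let go: about 3 N at the top, 9 N at the bottom, plus 3 N from the pins. The bolt fits the catch slot only with the head between 0.0135 and 0.016.
- bolt (a joint): Slide bolt on the head, m towards +y of the jig: 0 withdrawn, 0.026 fully thrown. Friction about 1 N. With the head down its tip enters the slot at about 0.006 and passes the post at 0.020; with the head up it runs against the post's face at 0.006. Starts withdrawn, within 3 mm.
- comb: Black bar with nine sprung brass pins, 70 mm wide, under the front of the head. Origin at the pin tips, middle; they give up to 8 mm upwards. Locked down on the carrier they press on its contact strip, 8 mm above the carrier's underside.
- meter: Black hand multimeter with red and black leads round it, 150 x 90 x 47 mm, beside the jig, bystander. Origin under its centre.
- screw_tray: Small steel tray with screws, 60 x 100 x 16 mm, bystander. Origin under its centre.
- pliers: Yellow-handled long-nose pliers lying flat, 149 x 75 x 12 mm, bystander. Origin under its centre.
- flux: Plastic bottle with a black needle cap, 40 mm thick, 100 mm high, standing, bystander. Origin under its centre.

How it is judged:
On the way, in this order (a step that is already met when the one before it is completed fails the run):
1. the carrier lies flat between the guides, home against the stop, with the head still up (x of strip in the frame of stop above -0.004 m and distance between strip and stop below 0.006 m and angle between the x axis of strip and the x axis of stop, either way round below 0.07 rad and angle between strip's own z axis and vertical below 0.05 rad and value of joint head below 0.004 m), for 0.2 s.
2. the head is pressed down over the carrier with the bolt still outside the catch (value of joint head above 0.013 m and value of joint bolt below 0.01 m and distance between strip and stop below 0.006 m), for 0.05 s.
3. the bolt is slid into the catch with the head down (value of joint bolt above 0.017 m and value of joint head above 0.012 m), for 0.1 s.
At the end, for the whole second after the job is handed in: The head stays down by itself, at rest (12 mm or more), the bolt 17 mm or more along, inside the catch; the carrier lies flat (3 deg) and straight (4 deg), its front edge within 4 mm of the stop (6 mm in all directions); the pins press on it with over 0.5 N (all of step 3 and contact force between comb and anything else above 0.5 N and x of strip in the frame of stop above -0.004 m and distance between strip and stop below 0.006 m and angle between the x axis of strip and the x axis of stop, either way round below 0.07 rad and angle between strip's own z axis and vertical below 0.05 rad and velocity of joint head between -0.01 and 0.01 m/s); the robot touches nothing.
It fails at once if a bystander is moved more than 20 mm (distance of any of meter, screw_tray, pliers, flux from where it was at the start of the episode above 0.02 m).
It fails at once if the bottle is knocked over (angle between flux's own z axis and vertical above 0.5 rad).
It also fails if it takes over 64 s, if anything falls off the work surface, if the arm or the gripper's body presses on something with over 40 N, if the wrist force passes 120 N, or if a joint passes its speed limit or range.

## Robot

A 7-joint arm with a two-finger parallel gripper is mounted at the origin on a cart in front of the work surface, level with it; the furniture and walls round the work are solid. World frame = base frame: x ahead of the robot, y to its left, z up, the work surface at z = 0. Lengths are in m, angles in rad, forces in N, time in s.
With the tool pointing down it reaches from about 0.425 to 0.875 m from the base axis. Payload 4.7 kg.
Tool frame: the origin (TCP) lies midway between the tips of the shut fingers; the grasp point (between the pads) lies 19 mm behind it; z points along the fingers, y is the line along which they close (so a half turn about z gives the same grasp; the last joint's range is limited). The gripper opens to 87 mm and grips with 3 to 60 N. Pads are 19 mm wide; open, the fingers measure 117 mm over their backs; the gripper's body (75 mm by 190 mm) begins 51 mm behind the grasp point.
Start: joints at [1.19, 0.321, -0.07, 1.45, 0.023, 1.371, -0.057], TCP at [0.25, -0.6, 0.223] pointing down, gripper open.
Joint ranges: [-2.86, 2.86], [-0.3, 2.09], [-1.38, 1.24], [0.06, 2.45], [-1.56, 4.7], [0.09, 2.05], [-2.69, 2.69]. Speed limits (rad/s): [2.57, 2.57, 3.14, 3.14, 3.14, 3.14, 3.14].

## Interface

Orientations are given as a rotation vector (axis times angle).
In Python, from bench import ctrl, get_image, calibration gives the robot as it stands.
- The arm moves only by the tool apply_moves, never from a script. Its arguments are lists of equal length, an entry for each row: "dp": the shift along the tool's x, y, z in m, a list of three; "twist": the turn, a rotation vector about the tool's x, y, z in rad, a list of three; "fingers": the closure, from 0 (fully open) to 1 (shut). In form: {"dp": [[dx, dy, dz], ...], "twist": [[ax, ay, az], ...], "fingers": [fingers, ...]}. A call has 1 to 10 rows; each row shifts and turns the commanded pose from where the row before left it, along the tool's axes as they then stand; what a row does not reach is not made up. A row lasts 1/10 s, in which the tool goes at most 50 mm and 8.59 degrees, less where a joint would pass 70% of its speed; a pose out of reach is approached as far as the arm can. A call is refused whole if a number of a shift passes 0.05 or a number of a turn 0.15, either way. A call with a gripper value outside its range is refused whole. The fingers move at their own pace and stop on an object; "newtons" is the grip in N (left out, the last holds). Time passes only in rows, so rows that do not move let the fingers close. It gives the time, the measured TCP pose, the force, the opening and the grip force at its end, in the units of the state.
- ctrl.get_state(): the state, without advancing time (a new reading comes with each control period).
- get_image(name): name is "scene" or "top" or "wrist"; returns the picture (400x640x3 uint8, red, green, blue); there is no depth.
- calibration(name): a dict with "fx", "fy", "cx", "cy" (pixels), "eye" and "attitude" of the camera in the world; the wrist camera has in their place "hand_eye" (4x4, takes a point from camera to tool coordinates, whose origin is the TCP and whose axes are the flange's). Camera axes: x right, y up, looking along -z (the intrinsics and any distortion apply to the point x, -y, -z); pixel columns grow to the right and rows downward; lengths in m; the calibration is good to about 2 mm. The wrist camera is an equidistant fisheye: a pixel r from the principal point sees the ray r / f radians off the axis. A picture is of the moment at which its call begins: read the wrist's pose just before it. calibration takes no time and is no camera call.
- ctrl.close_job(): hands the job in; it is judged then, once.
The state is a dict: "time": time; "joint_positions": joint angles; "qd": joint speeds; "joint_torque": joint torques, N m; "position": TCP position; "tool_rot": TCP orientation; "ft_force": force on the tool from outside, world axes, zero at the start; "torque": the same for the moment, N m; "grip_width": opening from 0.0 (shut) to 1.0 (fully open); "grip_force": force on a finger pad.
Only numpy, scipy, OpenCV 4.12 (cv2) and the standard library are available. Lean on these libraries where they do the work, as an engineer would, in place of code of your own. Each camera call takes 0.05 s, during which the arm holds its last target. There are 200 camera calls.

## Working session

There is one attempt and no reset: what is moved stays moved. The work goes in short steps, Python scripts to look and compute and a tool call to move; the robot and the scene stay as the last step left them, time stands still between calls to the robot, and variables do not carry over. Pictures are saved under pics/ and viewed, at most 10 in all, crops included, and the job is handed in when it is done.

Besides the shell and the picture viewer there is one more tool, called after "Call:" as name(argument=value, ...) on one line, values as JSON. apply_moves: Moves the arm, as the interface text tells. Its arguments: {"type":"object","properties":{"dp":{"type":"array"},"twist":{"type":"array"},"fingers":{"type":"array"},"newtons":{"type":"number"}},"required":["dp","twist","fingers"]}

```bash
mkdir -p pics
python3 - <<'E'
from bench import ctrl,get_image,calibration
import cv2
for n in("top","scene"):
    im=get_image(n); cv2.imwrite(f"pics/{n}0.png",im[:,:,::-1]); print(n,calibration(n))
print(calibration("wrist")); print(ctrl.get_state())
E
```

```text
top {'fx': 395.87543072309813, 'fy': 395.87543072309813, 'cx': 315.4261277826167, 'cy': 202.47113906302414, 'eye': array([ 0.3711762 , -0.08209564,  1.19805133]), 'attitude': array([ 0.1505057 , -0.14059083, -1.54451063])}
scene {'fx': 412.3243161983316, 'fy': 412.3243161983316, 'cx': 320.35762173650085, 'cy': 202.18338240574914, 'eye': array([-0.04323338,  0.60550231,  0.76987337]), 'attitude': array([ 0.45239501, -1.09928336, -2.17187111])}
{'fx': 309.70691628693146, 'fy': 309.70691628693146, 'cx': 314.7389400109842, 'cy': 205.2364065291294, 'hand_eye': array([[-1.64209063e-03,  9.56555919e-01,  2.91544296e-01,
         8.01499078e-02],
       [ 9.99998557e-01,  1.44399975e-03,  8.94621339e-04,
         3.19336574e-04],
       [ 4.34765447e-04,  2.91545345e-01, -9.56556911e-01,
        -1.61960701e-01],
       [ 0.00000000e+00,  0.00000000e+00,  0.00000000e+00,
         1.00000000e+00]])}
{'time': 0.1, 'joint_positions': array([ 1.19008911,  0.32175021, -0.07009839,  1.45151705,  0.02261362,
        1.37081384, -0.05691738]), 'qd': array([ 0.00020651, -0.00265704,  0.00143742, -0.00283673,  0.00151287,
        0.00060488, -0.00052749]), 'joint_torque': array([-8.94401510e-04, -4.92570949e+01, -4.06114385e-01, -3.13400137e+01,
       -6.40951213e-02,  3.94766859e-02,  5.34636740e-05]), 'position': array([ 0.24978199, -0.59956597,  0.22158818]), 'tool_rot': array([-3.07895869e+00, -6.15858117e-01,  6.78857031e-04]), 'ft_force': array([-0.18654443,  0.25531906, -0.61921626]), 'torque': array([ 0.00700543, -0.03256612,  0.00831886]), 'grip_force': 0.0, 'grip_width': 1.0005980453494967}
```

View pics/top0.png

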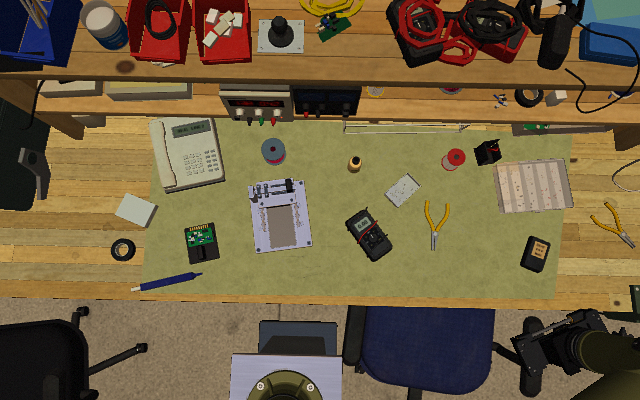

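View pics/scene0.png

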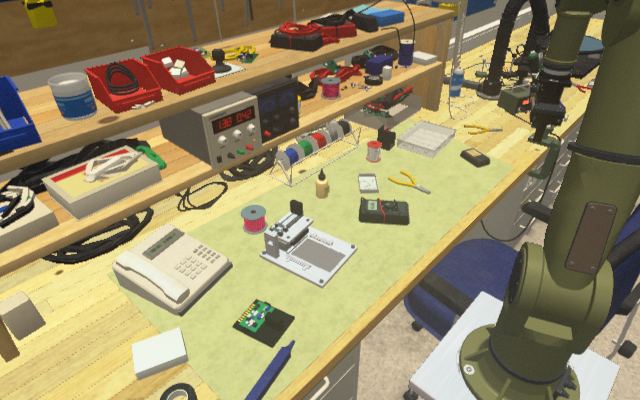

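```bash
cat > h.py <<'E'
import numpy as np,cv2
from scipy.spatial.transform import Rotation as R
from bench import ctrl,get_image,calibration
def cam(n,st=None):
    c=calibration(n)
    if n=="wrist":
        T=np.eye(4);T[:3,:3]=R.from_rotvec(st["tool_rot"]).as_matrix();T[:3,3]=st["position"];T=T@c["hand_eye"]
        return c,T[:3,3],T[:3,:3]
    return c,np.array(c["eye"]),R.from_rotvec(c["attitude"]).as_matrix()
def pt(n,uv,z,st=None):
    c,e,A=cam(n,st);out=[]
    for u,v in np.atleast_2d(uv):
        x,y=(u-c["cx"])/c["fx"],(v-c["cy"])/c["fy"]
        if n=="wrist":
            r=np.hypot(x,y)+1e-12;d=np.array([x/r*np.sin(r),-y/r*np.sin(r),-np.cos(r)])
        else:d=np.array([x,-y,-1])
        d=A@d;out.append(e+d*(z-e[2])/d[2])
    return np.array(out)
def px(n,P,st=None):
    c,e,A=cam(n,st);q=(np.atleast_2d(P)-e)@A;x,y,z=q[:,0],-q[:,1],-q[:,2]
    if n=="wrist":
        r=np.hypot(x,y);t=np.arctan2(r,z);k=t/(r+1e-12)
    else:k=1/z
    return np.c_[c["cx"]+c["fx"]*x*k,c["cy"]+c["fy"]*y*k]
def to_tool(dw,st): return R.from_rotvec(st["tool_rot"]).as_matrix().T@np.array(dw)
E
python3 - <<'E'
from h import *
im=cv2.imread("pics/top0.png")[170:270,170:330]
cv2.imwrite("pics/c1.png",cv2.resize(im,None,fx=5,fy=5,interpolation=cv2.INTER_CUBIC))
print(pt("top",[(201,242),(249,188),(303,180),(313,246),(256,252),(280,215)],0.01))
E
```

```text
[[ 0.46662577  0.26861461  0.01      ]
 [ 0.63553357  0.13325939  0.01      ]
 [ 0.66429411 -0.03219783  0.01      ]
 [ 0.46188688 -0.06772684  0.01      ]
 [ 0.44037594  0.10200046  0.01      ]
 [ 0.55356078  0.03462486  0.01      ]]
```

View pics/c1.png

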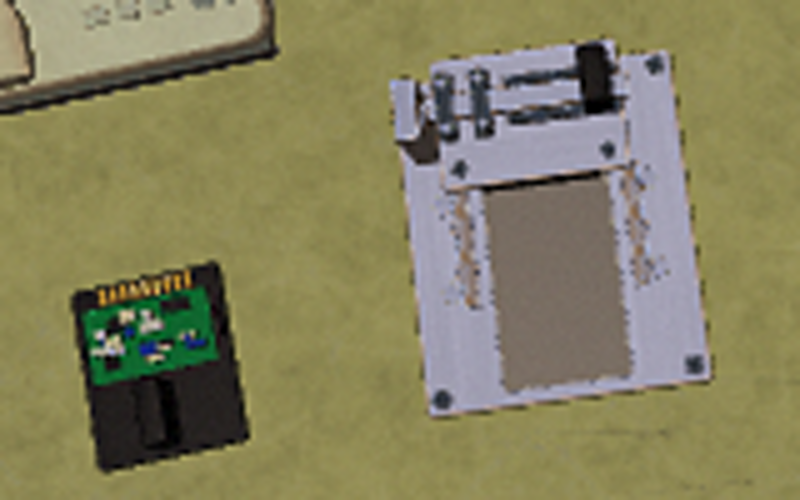

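Run:
```python
from h import *
f=lambda L,z:pt("top",np.array(L)/5+170,z)
j=f([(430,415),(710,380),(667,52)],0.012);print(j)
dx=j[2]-j[1];dy=j[0]-j[1];print(np.linalg.norm(dx),np.linalg.norm(dy),np.arctan2(dx[1],dx[0]),np.arctan2(-dy[0],dy[1]))
yaw=np.arctan2(dx[1],dx[0])/2+np.arctan2(-dy[0],dy[1])/2
c,s=np.cos(yaw),np.sin(yaw);M=np.array([[c,-s],[s,c]])
o=((j[0]+j[1])/2)[:2]-M@[-.084,0];print("jig",yaw,o, "knob",o+M@[.087,-.044],"strip",o+M@[.055,0])
k=f([(72,293),(218,262),(248,438),(102,470)],0.008);print(k)
d=(k[0]+k[1]-k[2]-k[3])/2;print(np.linalg.norm(d),"yaw",np.arctan2(d[1],d[0]),np.linalg.norm(k[0]-k[1]))
y=np.arctan2(d[1],d[0]);print("grip",k.mean(0)[:2]-.03*np.array([np.cos(y),np.sin(y)]))
print("knobtop",f([(592,75)],.12),R.from_rotvec(ctrl.get_state()["tool_rot"]).as_matrix())
```

```text
[[ 0.43730033  0.10154367  0.012     ]
 [ 0.46166996 -0.06476468  0.012     ]
 [ 0.66255902 -0.03354931  0.012     ]]
0.20329980446847903 0.16808433996767802 0.15415329447058698 0.14549735791477622
jig 0.1498253261926816 [0.53254411 0.03092779] knob [6.25137142e-01 4.06809185e-04] strip [0.58692795 0.03913739]
[[0.50614666 0.32253372 0.008     ]
 [0.52691098 0.23541573 0.008     ]
 [0.42155111 0.2101458  0.008     ]
 [0.40080736 0.2958574  0.008     ]]
0.10850409574898474 yaw 0.241721657608131 0.0895583680232491
grip [0.43472621 0.25880692]
knobtop [[0.62193871 0.00359014 0.12      ]] [[ 9.23060939e-01  3.84653020e-01 -7.46738400e-04]
 [ 3.84653732e-01 -9.23059678e-01  1.52870212e-03]
 [-1.01264221e-04 -1.69832092e-03 -9.99998553e-01]]
```

Call:
apply_moves(dp=[[0,0,0],[0.0315,-0.023,0],[0.0315,-0.023,0],[0.0315,-0.023,0],[0.0315,-0.023,0],[0.0315,-0.023,0],[0.0315,-0.023,0],[0.0315,-0.023,0],[0.0315,-0.023,0],[0.0315,-0.023,0]], twist=[[0,0,0.149],[0,0,0],[0,0,0],[0,0,0],[0,0,0],[0,0,0],[0,0,0],[0,0,0],[0,0,0],[0,0,0]], fingers=[0,0,0,0,0,0,0,0,0,0])

```text
time: 1.1
position: [0.4752, -0.3288, 0.2222]
tool_rot: [-3.118, -0.385, 0.001]
ft_force: [-0.3, 0.4, -0.4]
grip_width: 1.002
grip_force: 0.0
```

Call:
apply_moves(dp=[[0.008,-0.0448,0],[0.008,-0.0448,0],[0.008,-0.0448,0],[0.008,-0.0448,0],[0.008,-0.0448,0],[0.008,-0.0448,0],[0.008,-0.0448,0],[0.008,-0.0448,0],[0.008,-0.0448,0],[0.008,-0.0448,0]], twist=[[0,0,0],[0,0,0],[0,0,0],[0,0,0],[0,0,0],[0,0,0],[0,0,0],[0,0,0],[0,0,0],[0,0,0]], fingers=[0,0,0,0,0,0,0,0,0,0])

```text
time: 2.1
position: [0.4425, 0.1254, 0.2224]
tool_rot: [3.117, 0.385, 0.0]
ft_force: [0.7, -0.4, -0.4]
grip_width: 0.998
grip_force: 0.0
```

Call:
apply_moves(dp=[[0.008,-0.0448,0],[0.008,-0.0448,0],[0.008,-0.0448,0],[0,0,0],[0,0,0]], twist=[[0,0,0],[0,0,0],[0,0,0],[0,0,0],[0,0,0]], fingers=[0,0,0,0,0])

```text
time: 2.6
position: [0.433, 0.2607, 0.2221]
tool_rot: [3.117, 0.39, -0.002]
ft_force: [0.1, -0.6, -0.6]
grip_width: 1.0
grip_force: 0.0
```

Run:
```python
from h import *
st=ctrl.get_state();im=get_image("wrist");cv2.imwrite("pics/w1.png",im[:,:,::-1])
import json;json.dump({k:np.array(v).tolist() for k,v in st.items()},open("w1.json","w"));print(st["position"],st["tool_rot"])
```

```text
[0.43303472 0.26066283 0.22205935] [ 3.11717204e+00  3.89769328e-01 -1.87652610e-03]
```

View pics/w1.png

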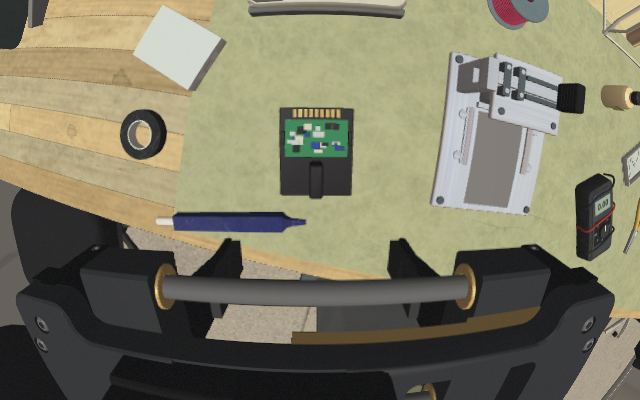

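Run:
```python
from h import *
import json
st={k:np.array(v) for k,v in json.load(open("w1.json")).items()}
im=cv2.imread("pics/w1.png").astype(int);b,g,r=im[...,0],im[...,1],im[...,2]
m=(((im.max(2)<75)|((g>r+25)))).astype(np.uint8)
w=np.zeros_like(m);w[95:210,265:370]=m[95:210,265:370]
w=cv2.morphologyEx(w,cv2.MORPH_CLOSE,np.ones((9,9)))
C=max(cv2.findContours(w,0,1)[0],key=cv2.contourArea)[:,0]
W=pt("wrist",C,.008,st)[:,:2].astype(np.float32)
rc=cv2.minAreaRect(W);bx=cv2.boxPoints(rc);print(rc,bx)
y=np.deg2rad(rc[2]);
for a in range(4):
    if abs(y)>0.8:y-=np.pi/2*np.sign(y)
c=np.array(rc[0]);print("yaw",y,"grip",c-.03*np.array([np.cos(y),np.sin(y)]))
# rib top direct
print("ribtop ends",pt("wrist",[(316,163),(316,196)],.042,st))
# jig corners
j=pt("wrist",[(433,204),(528,215),(453,52)],.012,st);print(j, np.linalg.norm(j[0]-j[1]),np.linalg.norm(j[0]-j[2]))
```

```text
((0.46395760774612427, 0.2673424482345581), (0.11098137497901917, 0.08850501477718353), 14.015040397644043) [[0.39940184 0.2968391 ]
 [0.42083567 0.2109687 ]
 [0.5285134  0.23784581]
 [0.50707954 0.3237162 ]]
yaw 0.2446085997389039 grip [0.43485064 0.26007715]
ribtop ends [[0.45759138 0.26534477 0.042     ]
 [0.42056603 0.25596472 0.042     ]]
[[ 0.44041113  0.10161792  0.012     ]
 [ 0.4648168  -0.06538999  0.012     ]
 [ 0.63846222  0.13318728  0.012     ]] 0.16878175100465506 0.200551395148395
```

Call:
apply_moves(dp=[[0.002,0,0.04],[0,0,0.04],[0,0,0.04],[0,0,0.04],[0,0,0.03],[0,0,0.017],[0,0,0],[0,0,0],[0,0,0],[0,0,0]], twist=[[0,0,0.004],[0,0,0],[0,0,0],[0,0,0],[0,0,0],[0,0,0],[0,0,0],[0,0,0],[0,0,0],[0,0,0]], fingers=[0,0,0,0,0,0.4,0.6,1,1,1], newtons=35)

```text
time: 3.65
position: [0.4369, 0.2605, 0.0168]
tool_rot: [-3.119, -0.378, -0.004]
ft_force: [-0.4, -0.3, 0.2]
grip_width: 0.628
grip_force: 0.0
```

Call:
apply_moves(dp=[[0,0,0],[0,0,0],[0,0,0],[0,0,0],[0,0,0]], twist=[[0,0,0],[0,0,0],[0,0,0],[0,0,0],[0,0,0]], fingers=[1,1,1,1,1])

```text
time: 4.15
position: [0.4356, 0.2604, 0.0155]
tool_rot: [3.118, 0.379, -0.0]
ft_force: [0.2, -0.2, 0.8]
grip_width: 0.181
grip_force: 35.0
```

Call:
apply_moves(dp=[[0,0,-0.03],[0,0,-0.04],[0,0,-0.03],[-0.006,0.0398,0],[-0.006,0.0398,0],[-0.006,0.0398,0],[-0.006,0.0398,0],[-0.006,0.0398,0],[-0.006,0.0398,0],[0,0,0]], twist=[[0,0,0],[0,0,0],[0,0,0],[0,0,0],[0,0,0],[0,0,0],[0,0,0],[0,0,0],[0,0,0],[0,0,0.093]], fingers=[1,1,1,1,1,1,1,1,1,1])

```text
time: 5.15
position: [0.4575, 0.0134, 0.1149]
tool_rot: [3.131, 0.217, -0.002]
ft_force: [-0.1, -0.2, -2.0]
grip_width: 0.182
grip_force: 35.0
```

Call:
apply_moves(dp=[[0,0,0],[0,0,0],[0,0,0]], twist=[[0,0,0],[0,0,0],[0,0,0]], fingers=[1,1,1])

```text
time: 5.45
position: [0.4577, 0.0212, 0.1154]
tool_rot: [-3.132, -0.239, 0.0]
ft_force: [0.0, 0.3, -2.1]
grip_width: 0.181
grip_force: 35.0
```

Run:
```python
from h import *
st=ctrl.get_state();im=get_image("wrist")
import json;json.dump({k:np.array(v).tolist() for k,v in st.items()},open("w2.json","w"));print(st["position"],st["tool_rot"])
cv2.imwrite("pics/w2.png",im[:,:,::-1])
cv2.imwrite("pics/w2c.png",cv2.resize(im[0:250,160:480,::-1],None,fx=2.4,fy=2.4,interpolation=cv2.INTER_CUBIC))
```

```text
[0.45769836 0.02117299 0.11542478] [-3.13230714e+00 -2.39347283e-01  4.54703638e-04]
```

View pics/w2c.png

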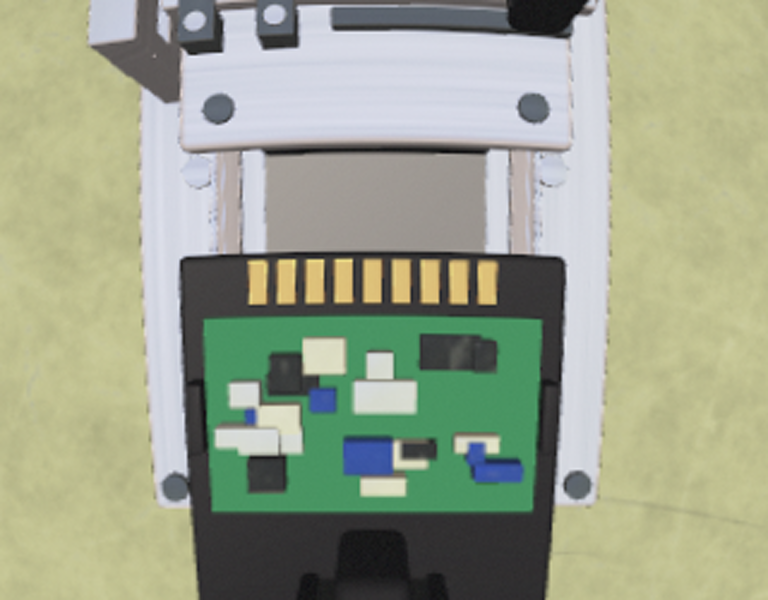

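Run:
```python
from h import *
import json
st={k:np.array(v) for k,v in json.load(open("w2.json")).items()}
Tp=st["position"];A=R.from_rotvec(st["tool_rot"]).as_matrix()
f=lambda L,z:(pt("wrist",np.array(L)/2.4+[160,0],z,st)-Tp)@A*1000  # tool coords mm
print("base L/R pairs",f([(143,180),(610,180),(145,300),(606,300),(157,500),(598,500)],.012).round(1)[:,:2].tolist())
print("screws",f([(175,487),(577,485)],.012).round(1)[:,:2].tolist())
print("guides inner(222,243|511,533)@.012/.021",f([(220,210),(242,210),(511,210),(532,210)],.021).round(1)[:,:2].tolist(),f([(242,210),(511,210)],.012).round(1)[:,:2].tolist())
print("headfront screws",f([(218,108),(532,107)],.07).round(1)[:,:2].tolist())
print("carrier front",f([(183,258),(565,257)],.108).round(1)[:,:2].tolist())
print("carrier rear",f([(201,590),(547,590)],.108).round(1)[:,:2].tolist())
```

```text
base L/R pairs [[117.2, -82.0], [117.2, 86.5], [72.8, -82.2], [72.6, 85.8], [-3.6, -82.5], [-3.8, 87.7]]
screws [[1.6, -74.8], [2.2, 78.6]]
guides inner(222,243|511,533)@.012/.021 [[103.3, -51.6], [102.9, -43.9], [102.9, 48.0], [103.3, 55.4]] [[103.7, -45.4], [103.7, 49.7]]
headfront screws [[128.5, -42.2], [128.8, 44.9]]
carrier front [[84.8, -42.8], [84.9, 44.6]]
carrier rear [[2.7, -43.2], [2.6, 44.9]]
```

Call:
apply_moves(dp=[[0.023,0.0013,0],[0,0,0],[0,0,0.03],[0,0,0.03],[0,0,0.018],[0,0,0.005],[0,0,0],[0,0,0]], twist=[[0,0,0.002],[0,0,0],[0,0,0],[0,0,0],[0,0,0],[0,0,0],[0,0,0],[0,0,0]], fingers=[1,1,1,1,1,1,1,1])

```text
time: 6.3
position: [0.4817, 0.0224, 0.0336]
tool_rot: [3.133, 0.231, 0.003]
ft_force: [0.9, 0.1, -1.0]
grip_width: 0.177
grip_force: 35.0
```

Call:
apply_moves(dp=[[0,0,0.003],[0,0,0.002],[0,0,0]], twist=[[0,0,0],[0,0,0],[0,0,0]], fingers=[1,1,1])

```text
time: 6.6
position: [0.481, 0.0221, 0.0277]
tool_rot: [3.133, 0.231, 0.001]
ft_force: [0.0, 1.0, -1.1]
grip_width: 0.176
grip_force: 35.0
```

Call:
apply_moves(dp=[[0,0,0.001],[0,0,0],[0,0,0]], twist=[[0,0,0],[0,0,0],[0,0,0]], fingers=[1,1,1])

```text
time: 6.9
position: [0.481, 0.0221, 0.0275]
tool_rot: [3.132, 0.23, -0.0]
ft_force: [-2.8, -0.2, 6.6]
grip_width: 0.179
grip_force: 35.0
```

Run:
```python
from h import *
st=ctrl.get_state();im=get_image("wrist");print(st["position"],st["ft_force"],st["torque"])
a=cv2.resize(im[0:200,200:440,::-1],None,fx=3,fy=3,interpolation=cv2.INTER_CUBIC)
cv2.imwrite("pics/w3c.png",a)
```

```text
[0.48101958 0.02209427 0.02745753] [-2.76865476 -0.21138302  6.58696805] [ 0.11881366  0.65946342 -0.00090815]
```

View pics/w3c.png

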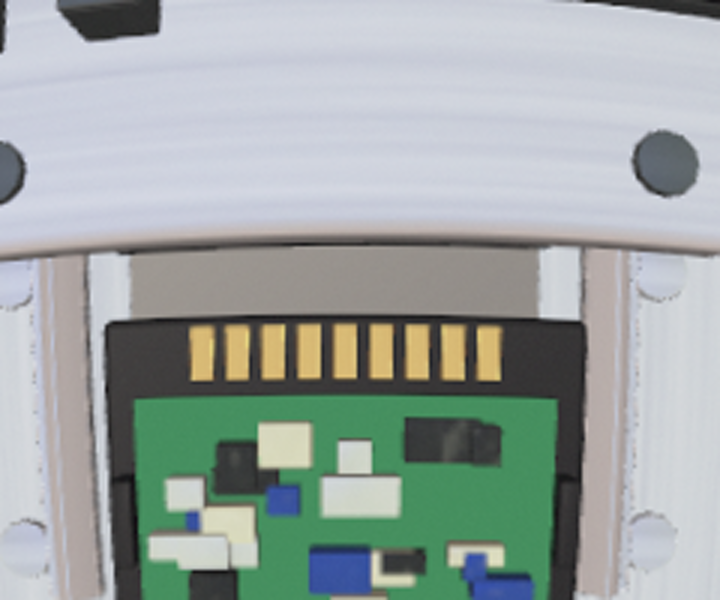

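Call:
apply_moves(dp=[[0,-0.0012,-0.0008],[0,0,0],[0.006,0,0],[0.006,0,0],[0.004,0,0],[0,0,0],[0,0,0]], twist=[[0,0,0],[0,0,0],[0,0,0],[0,0,0],[0,0,0],[0,0,0],[0,0,0]], fingers=[1,1,1,1,1,1,1])

```text
time: 7.65
position: [0.4975, 0.0257, 0.0275]
tool_rot: [-3.133, -0.23, -0.003]
ft_force: [1.1, 0.3, 0.5]
grip_width: 0.181
grip_force: 35.0
```

Call:
apply_moves(dp=[[0.002,0,0],[0.002,0,0],[0.001,0,0],[0,0,0],[0,0,0]], twist=[[0,0,0],[0,0,0],[0,0,0],[0,0,0],[0,0,0]], fingers=[1,1,1,1,1])

```text
time: 8.15
position: [0.5006, 0.0262, 0.0275]
tool_rot: [3.133, 0.23, -0.003]
ft_force: [-3.8, -1.6, 6.3]
grip_width: 0.183
grip_force: 35.0
```

Call:
apply_moves(dp=[[0.001,0,-0.0003],[0.001,0,0],[0,0,0],[0,0,0]], twist=[[0,0,0],[0,0,0],[0,0,0],[0,0,0]], fingers=[1,1,1,1])

```text
time: 8.55
position: [0.5033, 0.0266, 0.0275]
tool_rot: [3.133, 0.23, -0.001]
ft_force: [-1.2, -0.4, 1.3]
grip_width: 0.18
grip_force: 35.0
```

Call:
apply_moves(dp=[[0.001,0,0],[0.001,0,0],[0,0,0],[0,0,0]], twist=[[0,0,0],[0,0,0],[0,0,0],[0,0,0]], fingers=[1,1,1,1])

```text
time: 8.95
position: [0.5034, 0.0266, 0.0275]
tool_rot: [3.132, 0.23, -0.007]
ft_force: [-8.4, -0.5, 8.0]
grip_width: 0.183
grip_force: 35.0
```

Call:
apply_moves(dp=[[0.001,0,-0.0003],[0.001,0,0],[0.001,0,0],[0,0,0],[0,0,0]], twist=[[0,0,0],[0,0,0],[0,0,0],[0,0,0],[0,0,0]], fingers=[1,1,1,1,1])

```text
time: 9.45
position: [0.5036, 0.0264, 0.0274]
tool_rot: [3.131, 0.23, -0.017]
ft_force: [-14.8, -2.4, 14.2]
grip_width: 0.184
grip_force: 35.0
```

Run:
```python
from h import *
st=ctrl.get_state();im=get_image("wrist");print(st["position"],st["ft_force"],st["torque"])
import json;json.dump({k:np.array(v).tolist() for k,v in st.items()},open("w4.json","w"))
cv2.imwrite("pics/w4.png",im[:,:,::-1])
a=cv2.resize(im[0:240,160:480,::-1],None,fx=2.4,fy=2.4,interpolation=cv2.INTER_CUBIC)
cv2.imwrite("pics/w4c.png",a)
```

```text
[0.50357111 0.02635307 0.02741926] [-14.80475277  -2.43820484  14.19784003] [-0.41979701  3.10808589  0.04712608]
```

View pics/w4c.png

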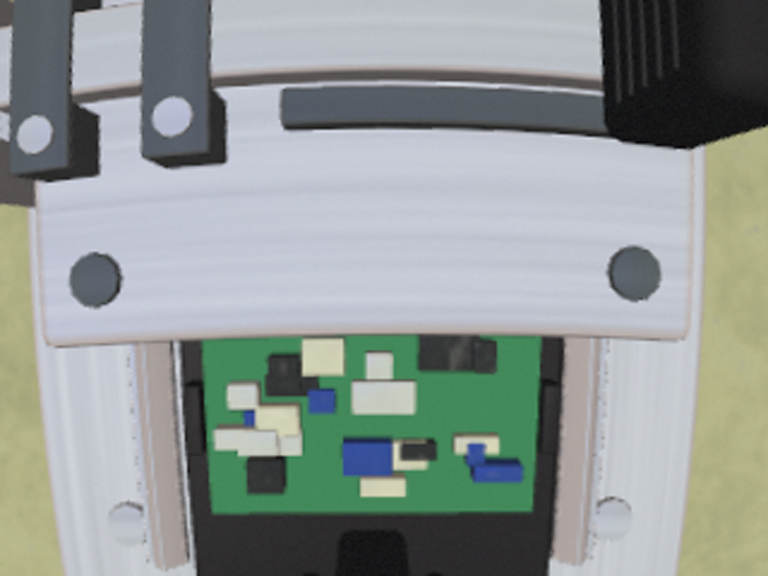

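Call:
apply_moves(dp=[[-0.002,0,-0.0004],[-0.002,0,-0.0004],[0,0,0],[0,0,0]], twist=[[0,0,0],[0,0,0],[0,0,0],[0,0,0]], fingers=[1,1,1,1])

```text
time: 9.9
position: [0.5036, 0.0265, 0.0282]
tool_rot: [3.133, 0.23, -0.003]
ft_force: [-3.3, -0.7, -1.1]
grip_width: 0.182
grip_force: 35.0
```

Run:
```python
from h import *
def tri(a,b):
    D=[];E=[]
    for n,u in(("top",a),("scene",b)):
        c,e,A=cam(n);E.append(e);p=pt(n,[u],0)[0];d=p-e;D.append(d/np.linalg.norm(d))
    s=np.linalg.lstsq(np.c_[D[0],-D[1]],E[1]-E[0],rcond=None)[0]
    P=E[0]+s[0]*D[0];Q=E[1]+s[1]*D[1];return ((P+Q)/2).round(3),np.linalg.norm(P-Q).round(3)
print("psu left bottom front",tri((222,119),(212,170)))
print("terminal red",tri((274,122),(241,143)))
print("upper shelf front at red/white tray",tri((195,80),(187,103)))
```

```text
psu left bottom front (array([0.758, 0.165, 0.241]), np.float64(0.013))
terminal red (array([0.762, 0.044, 0.26 ]), np.float64(0.028))
upper shelf front at red/white tray (array([0.775, 0.183, 0.416]), np.float64(0.01))
```

Call:
apply_moves(dp=[[0,0,0],[0,0,0],[0,0,0],[0,0,-0.01],[0,0,-0.03],[0,0,-0.04],[0,0,-0.04],[0,0,0],[0,0,0]], twist=[[0,0,0],[0,0,0],[0,0,0],[0,0,0],[0,0,0],[0,0,0],[0,0,0],[0,0,0],[0,0,0]], fingers=[0.5,0.4,0.4,0.4,0.4,0.4,0.4,0.4,0.4])

```text
time: 10.8
position: [0.5055, 0.0268, 0.1505]
tool_rot: [3.132, 0.23, 0.006]
ft_force: [-0.4, 0.7, -0.1]
grip_width: 0.6
grip_force: 0.0
```

Run:
```python
from h import *
st=ctrl.get_state();im=get_image("wrist");print(st["position"],st["tool_rot"],st["ft_force"],st["grip_width"],st["joint_positions"].round(2))
import json;json.dump({k:np.array(v).tolist() for k,v in st.items()},open("w5.json","w"))
cv2.imwrite("pics/w5.png",im[:,:,::-1])
cv2.imwrite("pics/w5c.png",cv2.resize(im[0:240,160:480,::-1],None,fx=2.4,fy=2.4,interpolation=cv2.INTER_CUBIC))
```

```text
[0.50552886 0.02683583 0.15047352] [3.13192088 0.23040514 0.00555083] [-0.40750761  0.72897229 -0.12472372] 0.5995094606327709 [ 0.57  0.11 -0.71  1.88  0.08  1.18 -1.59]
```

View pics/w5c.png

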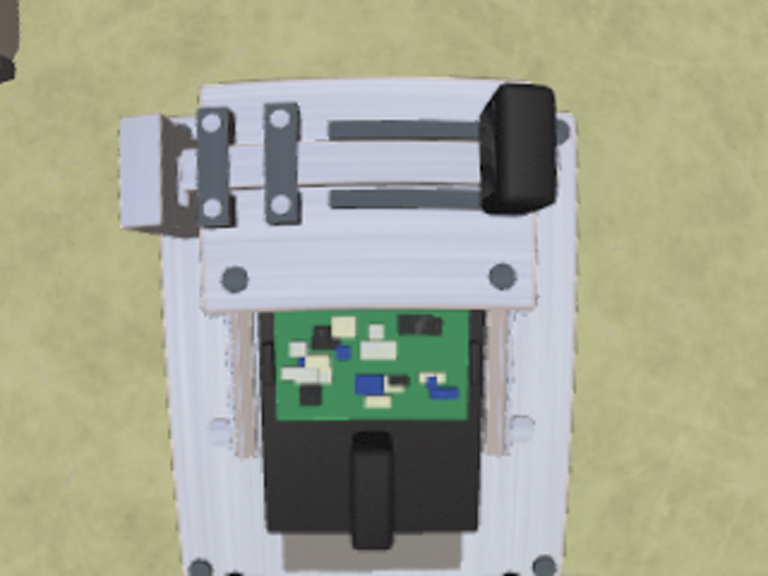

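Run:
```python
from h import *
import json
st={k:np.array(v) for k,v in json.load(open("w5.json")).items()}
im=cv2.imread("pics/w5.png");print("gray row 65:",im[65,355:396].max(1).tolist());print("gray col 379:",im[28:96,379].max(1).tolist())
Tp=st["position"];A=R.from_rotvec(st["tool_rot"]).as_matrix()
f=lambda L,z:((pt("wrist",np.array(L)/2.4+[160,0],z,st)-Tp)@A*1000)[:,:2].round(1).tolist()
print(f([(498,150),(556,150),(527,85),(527,211)],.12))
print("base rear/near screws",f([(200,568),(543,566)],.012),"carrier",f([(268,530),(477,529)],.02))
```

```text
gray row 65: [216, 216, 216, 216, 187, 65, 46, 47, 47, 46, 55, 43, 24, 28, 37, 46, 51, 61, 63, 61, 62, 60, 58, 56, 58, 56, 53, 53, 51, 47, 48, 48, 47, 44, 41, 38, 99, 149, 186, 218, 218]
gray col 379: [177, 176, 176, 171, 171, 170, 197, 35, 40, 50, 54, 56, 58, 56, 56, 56, 57, 57, 56, 55, 56, 57, 56, 55, 57, 56, 57, 56, 56, 56, 58, 56, 55, 58, 56, 55, 56, 58, 57, 56, 57, 56, 58, 54, 56, 56, 58, 56, 57, 55, 56, 57, 54, 50, 43, 37, 36, 25, 21, 22, 59, 137, 219, 220, 221, 222, 221, 222]
[[113.1, 32.8], [114.1, 48.1], [131.5, 40.6], [97.2, 40.4]]
base rear/near screws [[-46.3, -76.3], [-45.7, 76.4]] carrier [[-25.3, -43.4], [-25.0, 44.5]]
```

Call:
apply_moves(dp=[[0.025,0.01,0],[0.03,0.01,0],[0.03,0.01,0],[0.026,0.0105,0],[0,0,0],[0,0,0],[0,0,0]], twist=[[0,0,0],[0,0,0],[0,0,0],[0,0,0],[0,0,0],[0,0,0],[0,0,0]], fingers=[0.4,0.4,0.4,0.4,0.4,0.4,0.4])

```text
time: 11.55
position: [0.6187, 0.0037, 0.1478]
tool_rot: [-3.133, -0.232, 0.004]
ft_force: [0.1, -0.3, 1.0]
grip_width: 0.602
grip_force: 0.0
```

Run:
```python
from h import *
import json
s0={k:np.array(v) for k,v in json.load(open("w5.json")).items()}
K=s0["position"]+R.from_rotvec(s0["tool_rot"]).as_matrix()@[.1142,.0405,0]
st=ctrl.get_state();print(st["position"],st["tool_rot"],st["ft_force"],"knob in tool mm",to_tool(K-st["position"],st)*1000)
```

```text
[0.61872693 0.00365913 0.14777754] [-3.13262533 -0.23210234  0.00363454] [ 0.08474574 -0.27829841  1.02699954] knob in tool mm [ 5.6032941   1.01105141 -3.16095905]
```

Call:
apply_moves(dp=[[0.002,0.001,0.02],[0,0,0.02],[0,0,0.015],[0,0,0],[0,0,0],[0,0,0],[0,0,0],[0,0,0]], twist=[[0,0,0],[0,0,0],[0,0,0],[0,0,0],[0,0,0],[0,0,0],[0,0,0],[0,0,0]], fingers=[0.4,0.4,0.4,0.4,0.6,0.8,1,1], newtons=50)

```text
time: 12.35
position: [0.6228, 0.0022, 0.0945]
tool_rot: [3.133, 0.23, 0.002]
ft_force: [0.2, -0.3, 0.5]
grip_width: 0.321
grip_force: 0.0
```

Call:
apply_moves(dp=[[0,0,0],[0,0,0],[0,0,0]], twist=[[0,0,0],[0,0,0],[0,0,0]], fingers=[1,1,1])

```text
time: 12.65
position: [0.6224, 0.0023, 0.0941]
tool_rot: [3.133, 0.231, 0.0]
ft_force: [-1.1, -0.7, 1.9]
grip_width: 0.179
grip_force: 50.0
```

Call:
apply_moves(dp=[[0,0,0.004],[0,0,0.004],[0,0,0.004],[0,0,0.003],[0,0,0],[0,0,0]], twist=[[0,0,0],[0,0,0],[0,0,0],[0,0,0],[0,0,0],[0,0,0]], fingers=[1,1,1,1,1,1])

```text
time: 13.25
position: [0.6225, 0.0023, 0.0801]
tool_rot: [3.132, 0.231, 0.001]
ft_force: [-3.5, -1.2, 11.9]
grip_width: 0.183
grip_force: 50.0
```

Call:
apply_moves(dp=[[0,0,0.001],[0,0,0.001],[0,0,0],[0,0,0]], twist=[[0,0,0],[0,0,0],[0,0,0],[0,0,0]], fingers=[1,1,1,1])

```text
time: 13.65
position: [0.6225, 0.0023, 0.0784]
tool_rot: [3.132, 0.231, 0.001]
ft_force: [-4.6, -0.6, 12.1]
grip_width: 0.178
grip_force: 50.0
```

Call:
apply_moves(dp=[[0,0,0.001],[0,0,0.0005],[0,0,0],[0,0,0]], twist=[[0,0,0],[0,0,0],[0,0,0],[0,0,0]], fingers=[1,1,1,1])

```text
time: 14.05
position: [0.6226, 0.0023, 0.0778]
tool_rot: [3.132, 0.23, 0.001]
ft_force: [-6.0, -1.1, 16.4]
grip_width: 0.18
grip_force: 50.0
```

Call:
apply_moves(dp=[[0,-0.003,0],[0,-0.003,0],[0,-0.003,0],[0,-0.003,0],[0,0,0]], twist=[[0,0,0],[0,0,0],[0,0,0],[0,0,0],[0,0,0]], fingers=[1,1,1,1,1])

```text
time: 14.55
position: [0.6207, 0.0143, 0.0778]
tool_rot: [3.132, 0.231, 0.001]
ft_force: [-7.3, -2.2, 16.6]
grip_width: 0.18
grip_force: 50.0
```

Call:
apply_moves(dp=[[0,-0.003,0],[0,-0.003,0],[0,-0.003,0],[0,-0.002,0],[0,0,0],[0,0,0]], twist=[[0,0,0],[0,0,0],[0,0,0],[0,0,0],[0,0,0],[0,0,0]], fingers=[1,1,1,1,1,1])

```text
time: 15.15
position: [0.619, 0.0251, 0.0777]
tool_rot: [3.132, 0.231, 0.0]
ft_force: [-7.8, -0.8, 17.7]
grip_width: 0.179
grip_force: 50.0
```

23 mm travelled freely; push on to the end stop.

Call:
apply_moves(dp=[[0,-0.002,0],[0,-0.002,0],[0,-0.001,0],[0,0,0],[0,0,0]], twist=[[0,0,0],[0,0,0],[0,0,0],[0,0,0],[0,0,0]], fingers=[1,1,1,1,1])

```text
time: 15.65
position: [0.6187, 0.0269, 0.0778]
tool_rot: [3.128, 0.227, 0.001]
ft_force: [-6.0, -4.6, 18.9]
grip_width: 0.178
grip_force: 50.0
```

Call:
apply_moves(dp=[[-0.001,0.002,-0.001],[0,0.0005,-0.001],[0,0,0],[0,0,0],[0,0,0],[0,0,0],[0,0,0]], twist=[[0,0,0],[0,0,0],[0,0,0],[0,0,0],[0,0,0],[0,0,0],[0,0,0]], fingers=[1,1,1,0.8,0.65,0.65,0.65])

```text
time: 16.35
position: [0.6172, 0.0273, 0.0765]
tool_rot: [-3.133, -0.23, 0.002]
ft_force: [-0.6, 0.2, 0.2]
grip_width: 0.333
grip_force: 0.0
```

Call:
apply_moves(dp=[[0,0,-0.01],[0,0,-0.02],[0,0,-0.03],[-0.02,0,-0.03],[-0.03,0,0],[-0.03,0,0],[-0.03,0,0],[0,0,0],[0,0,0]], twist=[[0,0,0],[0,0,0],[0,0,0],[0,0,0],[0,0,0],[0,0,0],[0,0,0],[0,0,0],[0,0,0]], fingers=[0.65,0.65,0.65,0.65,0.65,0.65,0.65,0.65,0.65])

```text
time: 17.25
position: [0.5091, 0.011, 0.1682]
tool_rot: [3.132, 0.23, 0.003]
ft_force: [-1.3, -0.1, 0.8]
grip_width: 0.349
grip_force: 0.0
```

Run:
```python
from h import *
st=ctrl.get_state();im=get_image("wrist");print(st["position"],st["ft_force"],st["grip_width"])
cv2.imwrite("pics/w6c.png",cv2.resize(im[0:240,160:480,::-1],None,fx=2.4,fy=2.4,interpolation=cv2.INTER_CUBIC))
```

```text
[0.50914915 0.01098648 0.16815061] [-1.29148508 -0.14986539  0.81373811] 0.3491333135002907
```

View pics/w6c.png

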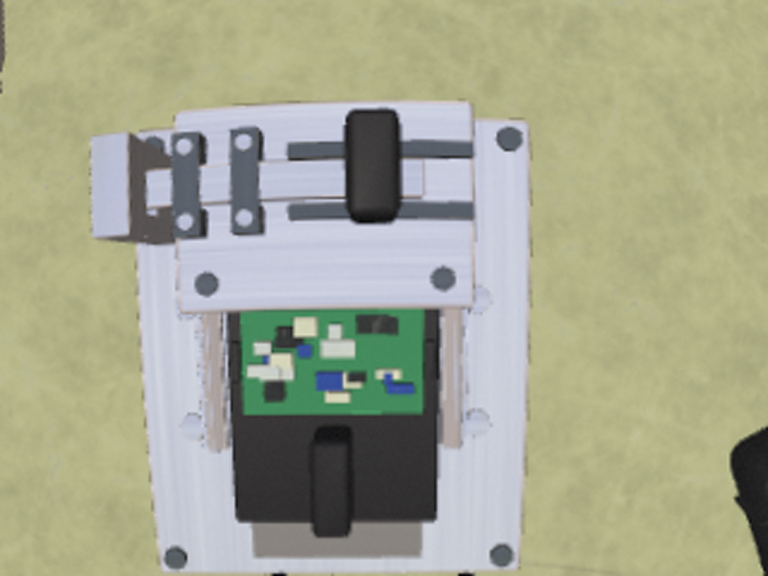

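The knob has moved to the middle of the head, at crop pixel (372,165). The bolt tip is in the post, the head stays down, and the carrier is home under it.

```bash
python3 -c "
from bench import ctrl
print(ctrl.close_job())"
```

```text
the job is handed in; nothing more can be done
None
```

The job is handed in, with no verdict returned: the carrier is home against the stop, the head stayed down after release with the bolt in the catch after about 25 mm of travel, the arm is clear, and no bystander was touched.

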